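Push the roller rest home in the corner of the setting fence

ROBOT

A 6-joint arm with a two-finger parallel gripper is mounted at the origin on the work surface. World frame = base frame: x ahead of the robot, y to its left, z up, the work surface at z = 0. Lengths are in mm, angles in degrees, forces in N, time in s.
With the tool pointing down it reaches from about 275 to 850 mm from the base axis. Payload 19 kg.
Tool frame: the origin (TCP) lies on the centre line of the jaws, within the pads' length; the fingertips stand 17 mm ahead of it and the grasp point (between the pads) lies 2 mm behind it (nose_length is the distance from the TCP to the fingertips, in mm); x points along the fingers, y is the direction in which the jaws open and shut, and the axes are right-handed (so a half turn about x gives the same grasp; the last joint's range is limited). The gripper opens to 85 mm and grips with 20 to 120 N. Pads are 22 mm wide; open, the fingers measure 114 mm over their backs; the gripper's body (76 mm by 85 mm) begins 54 mm behind the grasp point. The pads swing forward as they close: fully open they stand 13 mm farther back than shut.
Start: joints at [-76.375, 8.623, 82.357, -0, 89.026, -7.678], TCP at [208.866, -535.693, 248.267] pointing down, gripper open.
Joint ranges: [-160.23, 160.23], [-39.13, 120.54], [6.94, 153.29], [-79.49, 259.48], [9.18, 160.14], [-161.06, 161.06]. Speed limits (degrees/s): [108.29, 108.29, 127.2, 172.46, 172.46, 172.46].

INTERFACE

Orientations are given as a 3x3 rotation matrix whose columns are the frame's x, y, z axes.
In Python, from workcell import * gives the robot as it stands.
- The arm moves only by the shell command python3 -m inch 'ROWS' [FORCE]. ROWS is JSON, a list of rows, each a list of 5 numbers: the finger opening in mm, from 0 to 85.4, then the shift along the tool's x, y, z in mm, then the turn about the tool's x in degrees. In form: [[gripper, dx, dy, dz, roll], ...]. A call has 1 to 10 rows; each row is the pose to reach, as a shift and turn from the pose measured when the call began, along the tool's axes at that moment; what a row does not reach only later rows make up. A row lasts 1/10 s, in which the tool goes at most 50 mm and 8.59 degrees, less where a joint would pass 70% of its speed; a pose out of reach is approached as far as the arm can. A call with a gripper value outside its range is refused whole. The fingers move at their own pace and stop on an object; FORCE is the grip in N (left out, the last holds). Time passes only in rows, so rows that repeat a pose let the fingers close. It gives the time, the measured TCP pose, the force and the opening at its end, in the units of the state.
- get_state(): the state, without advancing time (a new reading comes with each control period).
- snapshot(name): name is "scene" or "top" or "wrist"; returns the picture (480x640x3 uint8, blue, green, red); there is no depth.
- calibration(name): a dict with "mtx" (3x3 intrinsics, pixels), "extrinsics" (4x4, takes a point from camera to world coordinates); the wrist camera has in their place "hand_eye" (4x4, takes a point from camera to tool coordinates, whose origin is the TCP and whose axes are the tool frame's). Camera axes: x right, y up, looking along -z (the intrinsics and any distortion apply to the point x, -y, -z); pixel columns grow to the right and rows downward; lengths in mm; the calibration is good to about 2 mm. A picture is of the moment at which its call begins: read the wrist's pose just before it. calibration takes no time and is no camera call.
- sign_off(): hands the job in, once; it reports no verdict.
Trained networks look in the newest picture that a camera, given by its name, has taken for a name from the list of things; names that differ only in an ending like _2 or _b are one class to them, and where a whole thing is asked for, a point or a joint stands for the part that bears it (a point fixed in the world has none). Each returns a list of dicts, best first, with "p" (0 to 1); they miss things now and then, are a little off and sometimes report something else, mostly with a low value. They report only what shows in the picture. A call takes as long as a camera call. They do not tell look-alikes from the thing itself.
- search_frame(thing, camera): "rect" ([left, top, right, bottom] in pixels, round what is visible of it).
- tip_of(thing, camera): "point" ([column, row] in pixels: a listed point, or the origin of a listed thing).
The state is a dict: "t": time; "qpos": joint angles; "qvel": joint speeds; "joint_torque": joint torques, N m; "position": TCP position; "ee_rot": TCP orientation; "ft_force": force on the tool from outside, world axes, zero at the start; "torque": the same for the moment, N m; "gripper_width": finger opening in mm.
Only numpy, scipy, OpenCV 4.12 (cv2) and the standard library are available. Lean on these libraries where they do the work, as an engineer would, in place of code of your own. Each camera call takes 0.05 s, during which the arm holds its last target. There are 200 camera calls.

TASK

On the glassworker's bench, push the tube rest with the two rollers along the bench until it is home in the corner of the steel fence: its long side flush against the fence and its end against the end stop. Push only on its base with the fingers, never touching the rollers, and never lift or tip it. Leave the similar rest with the V-shaped forks and everything else where it is.

Things in the scene. Friction and masses are not known exactly. Their poses are not given: they have to be found in the camera images.
- rest_center (a point): the roller rest, loose, 0.4 to 0.75 kg: grey rectangular base 76 mm (its x) by 120 mm (its y) by 24 mm high, flat on the bench, with two steel rollers side by side on top between two upright cheeks. The point is the centre of the base, 12 mm above the bench; z is up. It slides on the bench at a push of about 2 to 10 N. It starts between the robot and the fence, on the left or the right (the V rest takes the other place), with its long sides up to 0.35 rad off the y direction.
- rollers: the two rollers and their cheeks, fixed on top of the roller rest's base: 59 mm (x) by 46 mm (y), rising from 24 mm to 58 mm above the bench; origin at the centre of the base's upper face. The fingers must stay off them.
- fence: straight steel bar, 22 mm wide, 24 mm high, 500 mm long, fixed to the bench beyond the rests and running roughly from left to right. Origin at the middle of its inner face (the one towards the robot), at bench level; its y runs along the bar to the left, its x points away from the robot, square to the inner face. Its yaw varies by up to 0.12 rad.
- stop: end stop: dark steel block, fixed square to the fence near its left end, 85 mm out from the inner face towards the robot, 22 mm wide, 24 mm high, with a brass screw over the fence. Origin in the inner corner at bench level, where the fence's inner face meets the stop's right-hand face; axes as the fence's (x away from the robot, y to the left). When home, the roller rest's centre lies 38 mm towards the robot (-x) and 60 mm to the right (-y) of this point.
- veerest_center (a point): the other rest, to be left alone: loose, the same grey base (76 x 120 x 24 mm) but with two V-shaped forks of steel strip on top, up to 54 mm high. The point is the centre of its base, 12 mm above the bench.
- rest: the same roller rest; origin at the centre of its underside, axes as above
- weight_center (a point): brass cylinder weight, 32 mm diameter, 36 mm high, standing between the two rests; the point is its centre; to be left alone
- graphite: flat black graphite block, 55 x 90 x 22 mm, lying on the bench beyond the fence; origin at the centre of its underside; to be left alone
- corkring: cork ring 90 mm across, 25 mm high, on the left; origin at the centre of its underside; to be left alone
- jar: amber glass jar with white cap, 56 mm diameter, 75 mm high, on the left; origin at the centre of its underside; to be left alone
- wrench_grip (a point): steel wrench about 150 mm long, lying on the right; the point is on its handle; to be left alone
- pot: white plastic bottle, 50 mm diameter, 80 mm high, on the right; origin at the centre of its underside; to be left alone
Mind the look-alikes: they are no part of the job. What is shaped like the rest but pink is not meant.

How it is judged:
By the outcome, as a careful person would: the job done as asked, in the order asked, and still so for the second after the job is handed in, with the robot touching nothing.
It also fails if it takes over 51 s, if anything falls off the work surface, if the arm or the gripper's body presses on something with over 40 N, if the wrist force passes 120 N, or if a joint passes its speed limit or range.

## Working session

There is one attempt and no reset: what is moved stays moved. The work goes in short steps, Python scripts to look and compute and a shell command to move; the robot and the scene stay as the last step left them, time stands still between calls to the robot, and variables do not carry over. Pictures are saved under pics/ and viewed, about 8 in all and at most 12, crops included, and the job is handed in when it is done.

```bash
mkdir -p pics
cat > h.py <<'E'
from workcell import *
import numpy as np, cv2
def ray(px,cam,z):
    c=calibration(cam);K=np.array(c["mtx"],float)
    d=c.get("dist",c.get("distortion"))
    if "extrinsics" in c: T=np.array(c["extrinsics"],float)
    else:
        s=get_state();W=np.eye(4);W[:3,:3]=s["ee_rot"];W[:3,3]=s["position"];T=W@np.array(c["hand_eye"],float)
    u=cv2.undistortPoints(np.array([[px]],float),K,None if d is None else np.array(d,float))[0,0]
    v=T[:3,:3]@np.array([u[0],-u[1],-1.]);o=T[:3,3]
    return o+v*(z-o[2])/v[2]
def proj(P,cam):
    c=calibration(cam);K=np.array(c["mtx"],float);T=np.linalg.inv(np.array(c["extrinsics"],float))
    p=T[:3,:3]@np.array(P,float)+T[:3,3];d=c.get("dist",c.get("distortion"))
    q=np.array([[p[0],-p[1],-p[2]]]);return cv2.projectPoints(q,np.zeros(3),np.zeros(3),K,None if d is None else np.array(d,float))[0].ravel()
E
python3 - <<'E'
from h import *
print(calibration("top"),get_state()["ee_rot"])
for c in("top","scene"): cv2.imwrite(f"pics/{c}0.png",snapshot(c))
for c in("top","scene"):
  for n,z in(("rest_center",12),("veerest_center",12),("fence",0),("stop",0),("rollers",24),("weight_center",18)):
    for r in tip_of(n,c)[:2]: print(c,n,round(r["p"],2),np.round(r["point"]),ray(r["point"],c,z).round(1))
print(get_state()["t"])
E
```

```text
{'mtx': array([[553.79394918,   0.        , 323.67290038],
       [  0.        , 553.79394918, 238.82036795],
       [  0.        ,   0.        ,   1.        ]]), 'extrinsics': array([[ 2.02145493e-02,  9.94696588e-01, -1.00846765e-01,
         3.74925428e+02],
       [-9.99446579e-01,  2.27696823e-02,  2.42502878e-02,
        -2.70901032e+01],
       [ 2.64179273e-02,  1.00300746e-01,  9.94606381e-01,
         1.50402127e+03],
       [ 0.00000000e+00,  0.00000000e+00,  0.00000000e+00,
         1.00000000e+00]])} [[-3.43554551e-04  3.63302942e-01 -9.31671001e-01]
 [ 1.19055123e-03 -9.31670247e-01 -3.63303087e-01]
 [-9.99999232e-01 -1.23401649e-03 -1.12451212e-04]]
top rest_center 0.86 [314. 310.] [334.4 -41.5  12. ]
top rest_center 0.83 [387. 335.] [ 272.8 -237.5   12. ]
top veerest_center 0.97 [267. 252.] [486.2  87.7  12. ]
top fence 0.87 [312. 182.] [683.5 -27.3   0. ]
top stop 0.86 [227. 173.] [702.7 206.7   0. ]
top rollers 0.89 [487. 267.] [ 457.9 -503.7   24. ]
top rollers 0.78 [390. 336.] [ 270.4 -243.8   24. ]
top weight_center 0.49 [318. 250.] [495.  -49.5  18. ]
scene rest_center 0.88 [268. 187.] [332.6 -56.7  12. ]
scene rest_center 0.86 [239. 246.] [ 476.6 -174.7   12. ]
scene veerest_center 0.76 [345. 212.] [476.2  89.5  12. ]
scene fence 0.62 [338. 298.] [678.7 -13.7   0. ]
scene stop 0.72 [431. 272.] [695.9 204.2  -0. ]
scene rollers 0.97 [ 88. 284.] [ 458.6 -507.6   24. ]
scene rollers 0.84 [336. 160.] [321.7 131.9  24. ]
scene weight_center 0.63 [290. 232.] [487.2 -52.8  18. ]
0.7
```

View pics/top0.png

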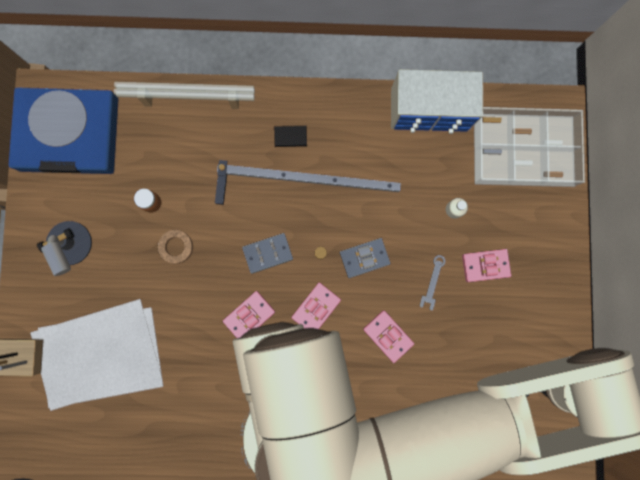

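View pics/scene0.png

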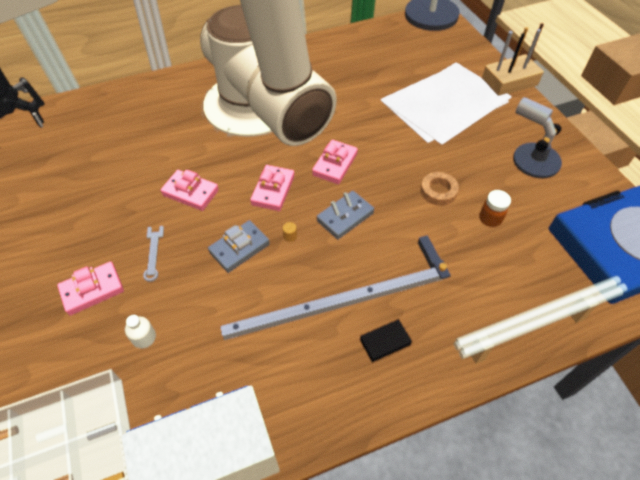

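The top view (320,252 = weight) shows several candidates. The grey rest at (365,257) has a roller pair, and the grey one at (267,252) has V forks. The pink ones at (316,308), (249,316), (389,336) and (487,265) are decoys. The target is therefore the grey one at (365,257). The fence runs from (225,170) to (400,187), and the stop is at (221,183).

Run:
```python
from h import *
a=cv2.imread("pics/top0.png")
cv2.imwrite("pics/crop1.png",cv2.resize(a[150:290,205:415],None,fx=3.8,fy=3.8,interpolation=cv2.INTER_CUBIC))
hsv=cv2.cvtColor(a,cv2.COLOR_BGR2HSV)
# wood is orange: grey = low saturation/blueish
m=((a[:,:,0].astype(int)-a[:,:,2])>-5).astype(np.uint8)
for nm,(x0,y0,x1,y1),z in(("rest",(335,232,395,282),20),("fence",(228,160,405,195),24),("stop",(212,158,229,210),24),("vee",(240,232,296,276),20)):
    s=np.zeros_like(m);s[y0:y1,x0:x1]=m[y0:y1,x0:x1]
    n,l,st,_=cv2.connectedComponentsWithStats(s);k=1+st[1:,4].argmax()
    ys,xs=np.where(l==k)
    P=np.array([ray((x,y),"top",z)[:2] for x,y in zip(xs,ys)],np.float32)
    r=cv2.minAreaRect(P);print(nm,len(xs),np.round(r[0],1),np.round(r[1],1),round(r[2],2),cv2.boxPoints(r).round(0).tolist())
    if nm=="fence": 
        v=cv2.fitLine(P,cv2.DIST_L2,0,.01,.01).ravel();print(v)
print([proj(p,"top").round(1) for p in((683.5,-27,0),(700,206,0))])
```

```text
rest 1146 [ 477.2 -174.6] [ 73.9 118.7] 19.71 [[422.0, -131.0], [462.0, -243.0], [532.0, -218.0], [492.0, -106.0]]
fence 1464 [690.4 -32.5] [468.8  23.6] 85.46 [[660.0, -265.0], [684.0, -267.0], [721.0, 200.0], [697.0, 202.0]]
[ 7.9440914e-02  9.9683958e-01  6.9051141e+02 -3.1816540e+01]
stop 326 [673.1 215.1] [ 30.1 116.2] 88.65 [[615.0, 201.0], [731.0, 199.0], [732.0, 229.0], [615.0, 232.0]]Traceback (most recent call last):
  File "<stdin>", line 11, in <module>
  File "h.py", line 4, in ray
    c=calibration(cam);K=np.array(c["mtx"],float)
ValueError: time passes only in moves, steps and waits
```

View pics/crop1.png

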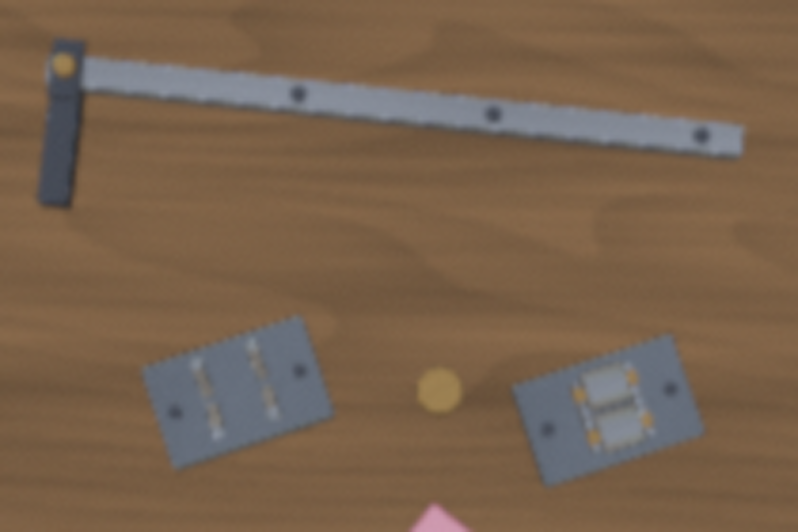

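The crop confirms it. The rollers are on the right-hand grey rest (crop 612,405) and the V forks on the left one (crop 237,390). The inner corner of fence and stop is at crop (80,92).

Run:
```python
from h import *
s=get_state();print(s["t"],s["position"],s["gripper_width"]);
import workcell;print([n for n in dir(workcell) if not n.startswith('_')], getattr(workcell,"nose_length",None))
th=np.radians(-4.55);xf=np.array([np.cos(th),np.sin(th)]);yf=np.array([-np.sin(th),np.cos(th)])
C0=ray((205+80/3.8,150+92/3.8),"top",24)[:2]
F=ray((205+70/3.8,150+207/3.8),"top",24)[:2]
print("corner",C0,"stop front right",F, "stop pts in fence frame rel corner",(F-C0)@xf,(F-C0)@yf)
c=np.array([690.5,-31.8])-11*xf
print("face offset",c@xf,C0@xf,"stop y",C0@yf,F@yf)
corner=(c@xf)*xf+((C0@yf+F@yf)/2)*yf
print("corner",corner,"home",corner-38*xf-60*yf)
R=np.array(s["ee_rot"]);tr=np.radians(19.7);xr=np.array([np.cos(tr),np.sin(tr)])
pre=np.array([477.2,-174.6])-(38+11+25)*xr
print("pre",pre,"tool shift",R.T@(np.array([*pre,90])-s["position"]))
```

```text
0.7 [ 208.8533085  -535.67117262  248.26286551] 85.10597883494084
['Unreachable', 'calibration', 'get_state', 'nose_length', 'search_frame', 'sign_off', 'snapshot', 'tip_of'] 17.0
corner [694.63864936 204.57927135] stop front right [611.68750043 208.49458161] stop pts in fence frame rel corner -83.00032499627596 -2.6774639280576396
face offset 679.8465428321309 676.2204084499176 stop y 259.0395542099071 256.3620902818495
corner [698.1471556  202.95710066] home [655.50717073 146.16069505]
pre [ 407.53117968 -199.54504912] tool shift [ 158.30223309 -240.95733111 -307.21453347]
```

```bash
python3 -m inch '[[60,0,-35,-40,0],[60,0,-70,-85,0],[60,0,-100,-127,1.6],[60,20,-130,-165,1.6],[60,50,-160,-205,1.6],[60,90,-190,-245,1.6],[60,120,-220,-280,1.6],[60,140,-241,-307,1.6],[60,150,-241,-307,1.6],[60,150,-241,-307,1.6]]'
python3 - <<'E'
from h import *
s=get_state();print(s["t"],s["position"],s["gripper_width"],np.array(s["ee_rot"]).round(3).tolist(),s["ft_force"])
R=np.array(s["ee_rot"]);print(R.T@(np.array([407.5,-199.5,20])-s["position"]))
E
```

```text
t: 1.7
position: [407.1, -196.4, 95.4]
ee_rot: [[-0.003, 0.34, -0.94], [0.003, -0.94, -0.34], [-1.0, -0.004, 0.002]]
ft_force: [-0.2, 0.5, 0.9]
gripper_width: 59.9
1.7 [ 407.10609423 -196.35147019   95.43018228] 59.889050206020904 [[-0.003, 0.34, -0.94], [0.003, -0.94, -0.34], [-1.0, -0.004, 0.002]] [-0.15754481  0.52219597  0.94331514]
[75.41812013  3.40523507  0.54067751]
```

```bash
python3 -m inch '[[60,20,3,0,0],[60,40,3,0,0],[60,58,3,0,0],[60,68,3,0,0],[60,74,3,0,0],[60,75,3,0,0],[60,75,3,0,0]]'
python3 - <<'E'
from h import *
a=snapshot("scene");w=snapshot("wrist")
cv2.imwrite("pics/s1.png",np.hstack([cv2.resize(a[140:320,180:340],(533,600),interpolation=cv2.INTER_CUBIC)[:, :400],cv2.resize(w,(400,300)).repeat(1,0)][:1]+[np.vstack([cv2.resize(w,(400,300)),np.zeros((300,400,3),np.uint8)])]))
E
```

```text
t: 2.4
position: [408.1, -199.3, 21.0]
ee_rot: [[-0.003, 0.34, -0.94], [0.003, -0.94, -0.34], [-1.0, -0.003, 0.002]]
ft_force: [-0.9, 0.1, 1.1]
gripper_width: 60.0
```

View pics/s1.png

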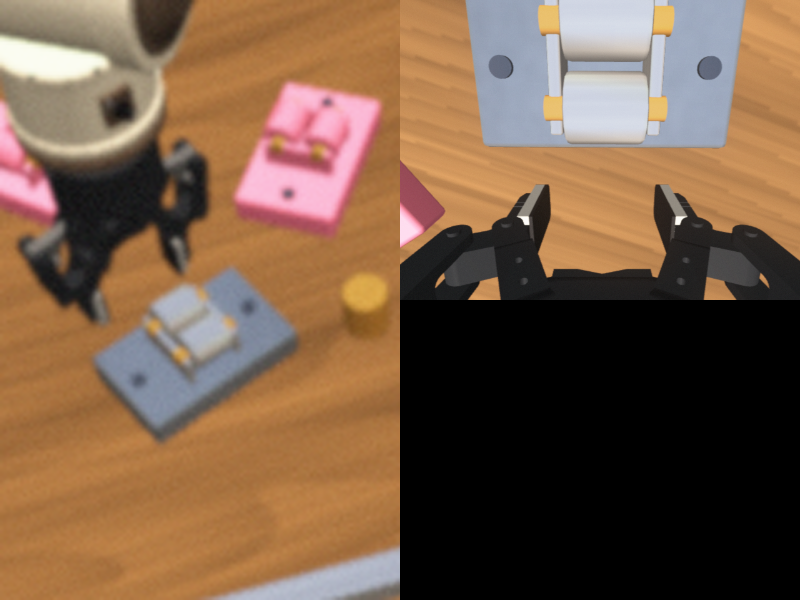

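The wrist view shows both pads squarely facing the long side, with the fingers about 25 mm short of it and the weight clear. Next I push and roll.

```bash
python3 -m inch '[[60,0,0,-12,0],[60,0,0,-20,0],[60,0,0,-27,1.5],[60,0,0,-34,4.5],[60,0,1,-42,8],[60,0,2,-50,12],[60,0,3,-58,16],[60,0,4,-66,20],[60,0,5,-75,23],[60,0,5,-83,24.2]]'
python3 - <<'E'
from h import *
w=snapshot("wrist");a=snapshot("top")
cv2.imwrite("pics/w2.png",np.vstack([cv2.resize(w,(400,300)),cv2.resize(a[140:290,205:405],(400,300))]))
E
```

```text
t: 3.5
position: [488.4, -175.3, 21.0]
ee_rot: [[-0.004, -0.077, -0.997], [0.002, -0.997, 0.077], [-1.0, -0.002, 0.004]]
ft_force: [-7.1, -1.9, 4.2]
gripper_width: 59.7
```

View pics/w2.png

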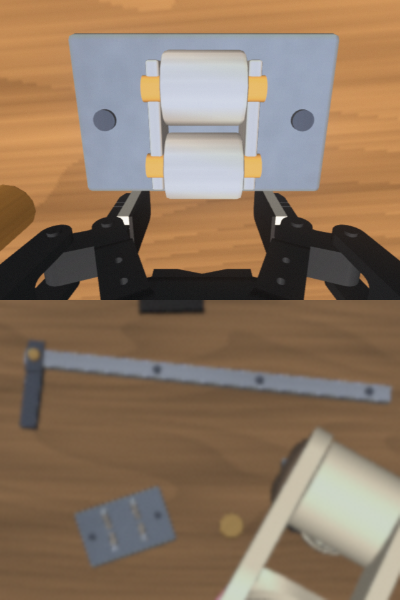

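The rest is now parallel with the fence and both fingers are on its base. I push on to the fence.

```bash
python3 -m inch '[[60,0,0,-9,0],[60,0,0,-18,0],[60,0,0,-28,0],[60,0,0,-38,0],[60,0,0,-48,0],[60,0,0,-58,0],[60,0,0,-67,0],[60,0,0,-75,0],[60,0,0,-80,0],[60,0,0,-82,0]]'; python3 -m inch '[[60,0,0,-2,0],[60,0,0,-4,0]]';python3 -m inch '[[60,0,0,-2,0],[60,0,0,-4,0]]'
```

```text
t: 4.6
position: [571.0, -181.2, 20.8]
ee_rot: [[-0.003, -0.074, -0.997], [0.003, -0.997, 0.074], [-1.0, -0.002, 0.004]]
ft_force: [-10.4, 1.8, 7.9]
gripper_width: 59.5
t: 4.8
position: [574.7, -181.5, 20.8]
ee_rot: [[-0.005, -0.073, -0.997], [0.003, -0.997, 0.073], [-1.0, -0.002, 0.005]]
ft_force: [-9.8, 1.0, 6.7]
gripper_width: 59.9
t: 5.0
position: [578.5, -181.7, 20.8]
ee_rot: [[-0.006, -0.072, -0.997], [0.003, -0.997, 0.072], [-1.0, -0.003, 0.006]]
ft_force: [-9.0, 0.5, 5.9]
gripper_width: 60.3
```

```bash
for i in 1; do python3 -m inch '[[60,0,0,-1.5,0.2],[60,0,0,-3,0.3]]' | grep -E "pos|force"; done; python3 -m inch '[[60,0,0,-1.5,0],[60,0,0,-3,0]]'
```

```text
position: [581.1, -181.7, 20.7]
ft_force: [-23.0, 2.8, 13.0]
t: 5.4
position: [581.3, -181.6, 20.7]
ee_rot: [[-0.015, -0.076, -0.997], [0.005, -0.997, 0.076], [-1.0, -0.003, 0.016]]
ft_force: [-46.0, 2.5, 30.4]
gripper_width: 60.1
```

```bash
python3 -m inch '[[60,0,0,5,0],[60,0,0,20,0],[60,-10,0,40,0],[60,-50,0,40,0],[60,-90,0,40,0],[60,-100,0,40,0],[60,-100,0,40,0]]'
python3 - <<'E'
from h import *
s=get_state();print(np.round(s["qpos"],1))
w=snapshot("wrist");cv2.imwrite("pics/w3.png",w)
E
```

```text
t: 6.1
position: [544.0, -179.4, 123.0]
ee_rot: [[-0.012, -0.076, -0.997], [0.003, -0.997, 0.076], [-1.0, -0.002, 0.012]]
ft_force: [-0.6, -0.3, -0.8]
gripper_width: 60.2
[-25.9  13.   92.   -0.1  75.7  68.5]
```

View pics/w3.png

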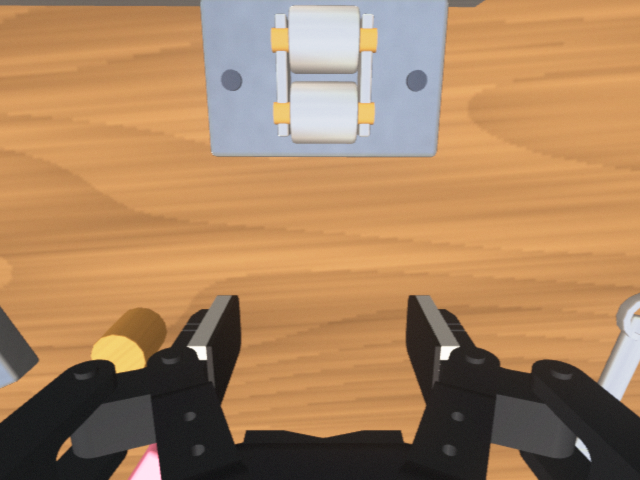

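The wrist view shows the rest's far side against the fence, with no gap at the top edge (0 to 480, row 0). Now I move round to its right end.

```bash
python3 -m inch '[[45,0,15,-10,-8],[30,0,35,-20,-16],[30,0,55,-30,-24],[30,0,75,-42,-32],[30,0,90,-55,-40],[30,0,96,-68,-48],[30,0,96,-78,-56],[30,0,96,-86,-64],[30,0,96,-86,-72],[30,0,96,-86,-80]]' >/dev/null; python3 -m inch '[[30,0,0,0,-8],[30,0,0,0,-10],[30,0,0,0,-10],[30,0,0,0,-10]]'
python3 - <<'E'
from h import *
s=get_state();R=np.array(s["ee_rot"]);print(R.T@(np.array([622.5,-281.2,19])-s["position"]),np.degrees(np.arctan2(R[1,1],R[0,1])))
E
```

```text
t: 7.55
position: [621.2, -280.6, 115.3]
ee_rot: [[-0.019, 0.997, -0.071], [0.007, -0.071, -0.997], [-1.0, -0.019, -0.006]]
ft_force: [0.8, 0.1, -0.3]
gripper_width: 30.1
[96.21224129  3.2393238   1.02299709] -4.06471472858091
```

```bash
python3 -m inch '[[30,25,2,0,0.5],[30,55,2,0,0.5],[30,80,2,0,0.5],[30,92,3,0,0.5],[30,95,3,0,0.5],[30,95,3,0,0.5]]'
python3 - <<'E'
from h import *
w=snapshot("wrist");cv2.imwrite("pics/w4.png",w)
E
```

```text
t: 8.15
position: [622.6, -280.2, 20.6]
ee_rot: [[-0.019, 0.997, -0.08], [0.007, -0.08, -0.997], [-1.0, -0.019, -0.005]]
ft_force: [0.4, -0.5, 0.2]
gripper_width: 30.2
```

View pics/w4.png

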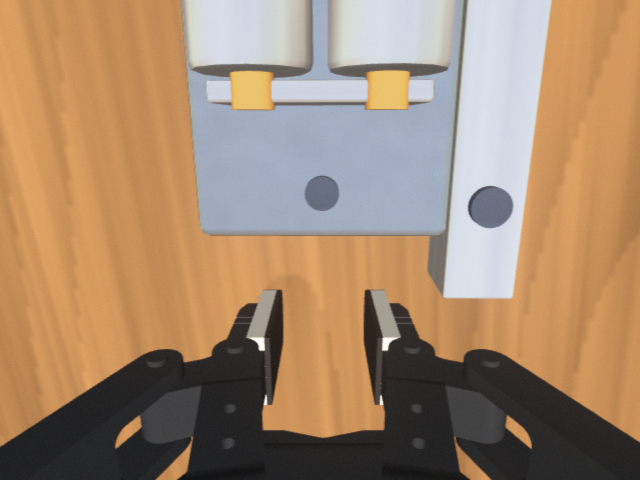

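The rest is flush to the fence (right edge of the base at column 447) and the fingers are centred on its end. Now I push it along the fence.

```bash
python3 -m inch '[[30,0,0,-10,0],[30,0,0,-20,0],[30,0,0,-28,0],[30,0,0,-37,0],[30,0,0,-46,0],[30,0,0.5,-56,0],[30,0,0.5,-66,0],[30,0,0.5,-76,0],[30,0,0.5,-86,0],[30,0,1,-96,0]]'; python3 -m inch '[[30,0,0,-10,0],[30,0,0,-20,0],[30,0,0,-30,0],[30,0,0,-40,0],[30,0,0,-50,0],[30,0,0,-60,0],[30,0,0,-70,0],[30,0,0.5,-80,0],[30,0,0.5,-90,0],[30,0,0.5,-98,0]]'
python3 - <<'E'
from h import *
w=snapshot("wrist");a=snapshot("top");cv2.imwrite("pics/w5.png",np.vstack([cv2.resize(w,(400,300)),cv2.resize(a[140:290,205:405],(400,300))]))
s=get_state();p=s["position"];print("remaining",257.7-120-11-(p[0]*.0794+p[1]*.9968),"xf",p[0]*.9968-p[1]*.0794)
E
```

```text
t: 9.2
position: [631.0, -185.1, 22.4]
ee_rot: [[-0.019, 0.997, -0.08], [0.004, -0.08, -0.997], [-1.0, -0.019, -0.003]]
ft_force: [-11.0, -14.4, 4.2]
gripper_width: 29.7
t: 10.2
position: [638.8, -87.0, 22.8]
ee_rot: [[-0.02, 0.997, -0.079], [0.003, -0.079, -0.997], [-1.0, -0.02, -0.001]]
ft_force: [-5.1, -8.9, 1.9]
gripper_width: 29.7
remaining 161.71701205517962 xf 643.8804416944074
```

View pics/w5.png

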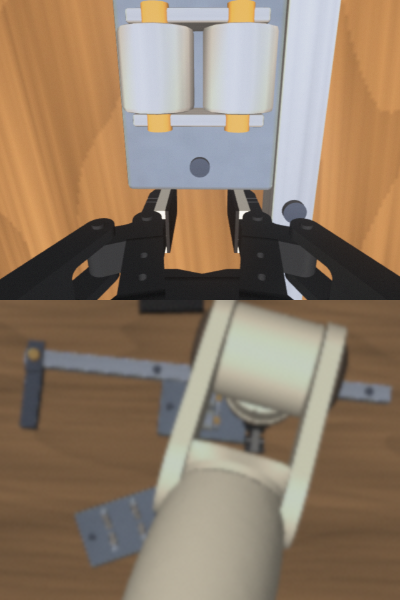

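The rest is still flush and square with about 160 mm to go. I continue and slow down near the stop.

```bash
python3 -m inch '[[30,1,0,-10,0],[30,2,0,-20,0],[30,2,0,-30,0],[30,2,0,-40,0],[30,2,0,-50,0],[30,2,0,-60,0],[30,2,0,-70,0],[30,2,0,-80,0],[30,2,0,-90,0],[30,2,0,-98,0]]'; python3 -m inch '[[30,0,0,-8,0],[30,0,0,-16,0],[30,0,0,-24,0],[30,0,0,-32,0],[30,0,0,-40,0],[30,0,0,-46,0],[30,0,0,-50,0],[30,0,0,-53,0]]'
python3 - <<'E'
from h import *
s=get_state();p=s["position"];print("remaining",257.7-120-11-(p[0]*.0794+p[1]*.9968),"xf",p[0]*.9968-p[1]*.0794)
E
```

```text
t: 11.3
position: [647.3, 11.7, 22.1]
ee_rot: [[-0.017, 0.997, -0.079], [0.003, -0.079, -0.997], [-1.0, -0.017, -0.001]]
ft_force: [-0.7, -9.9, 7.6]
gripper_width: 30.1
t: 12.1
position: [651.6, 64.9, 22.5]
ee_rot: [[-0.017, 0.997, -0.078], [0.002, -0.078, -0.997], [-1.0, -0.017, -0.001]]
ft_force: [-1.5, -7.8, 2.9]
gripper_width: 29.8
remaining 10.226636204589312 xf 644.356726482931
```

```bash
python3 -m inch '[[30,0,0,-2,0],[30,0,0,-4,0],[30,0,0,-6,0],[30,0,0,-8,0]]'|grep -E "pos|force"; python3 -m inch '[[30,0,0,-1.5,0],[30,0,0,-3,0]]'|grep -E "pos|force"
```

```text
position: [652.2, 73.1, 22.5]
ft_force: [-0.7, -4.5, 0.7]
position: [652.5, 76.2, 22.5]
ft_force: [-0.8, -3.6, 0.5]
```

Run:
```python
from h import *
w=snapshot("wrist");a=snapshot("scene");cv2.imwrite("pics/w6.png",np.vstack([cv2.resize(w,(400,300)),cv2.resize(a[190:310,300:460],(400,300))]))
```

```text
(no output)
```

View pics/w6.png

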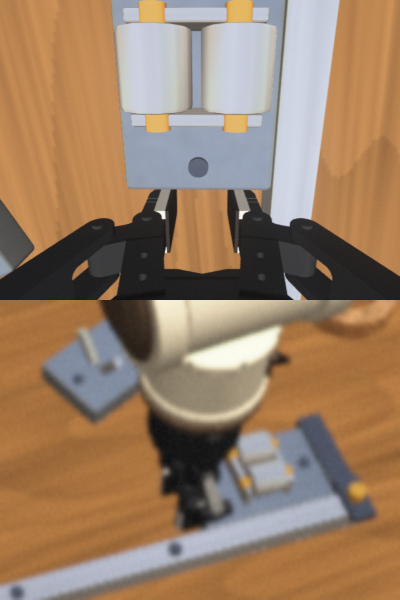

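A small gap to the stop seems to remain, and the force is still only sliding friction. I creep on.

```bash
python3 -m inch '[[30,0,0,-1.5,0],[30,0,0,-3,0]]'|grep -E "pos|force"; python3 -m inch '[[30,0,0,-1.5,0],[30,0,0,-3,0]]'|grep -E "pos|force"
```

```text
position: [652.5, 76.8, 22.6]
ft_force: [-6.3, -35.2, 4.8]
position: [652.5, 76.9, 22.6]
ft_force: [-6.7, -38.8, 4.9]
```

It is firmly against the stop. I back off and inspect the corner.

```bash
python3 -m inch '[[30,0,0,5,0],[30,0,0,15,0],[30,0,0,30,0],[30,-20,0,40,0],[30,-60,0,40,0],[30,-100,0,40,0],[30,-110,0,40,0],[30,-110,0,40,0]]'
python3 - <<'E'
from h import *
w=snapshot("wrist");cv2.imwrite("pics/w7.png",w)
a=snapshot("top");cv2.imwrite("pics/t7.png",a)
E
```

```text
t: 14.0
position: [652.1, 37.1, 134.8]
ee_rot: [[-0.015, 0.997, -0.079], [-0.006, -0.079, -0.997], [-1.0, -0.015, 0.007]]
ft_force: [0.7, -0.4, -1.2]
gripper_width: 29.9
```

View pics/w7.png

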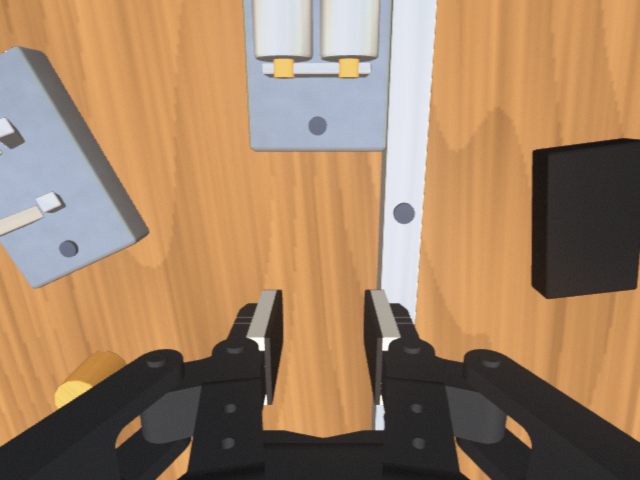

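The near end is flush with the fence. Next I look at the far corner from above.

```bash
python3 -m inch '[[30,-20,0,-15,0],[30,-40,0,-35,0],[30,-60,0,-60,0],[30,-60,0,-85,0],[30,-60,0,-100,0],[30,-60,0,-100,0],[30,-60,0,-100,0]]'
python3 - <<'E'
from h import *
w=snapshot("wrist");cv2.imwrite("pics/w8.png",w)
E
```

```text
t: 14.8
position: [659.6, 137.0, 189.4]
ee_rot: [[-0.022, 0.997, -0.079], [-0.007, -0.079, -0.997], [-1.0, -0.021, 0.008]]
ft_force: [-0.7, -0.5, -0.2]
gripper_width: 30.1
```

View pics/w8.png

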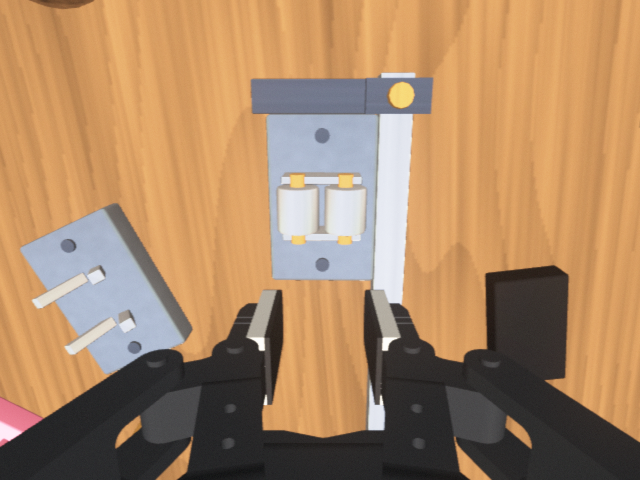

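Run:
```python
import cv2
w=cv2.imread("pics/w8.png");cv2.imwrite("pics/w8c.png",cv2.resize(w[95:295,255:425],None,fx=3,fy=3,interpolation=cv2.INTER_NEAREST))
for r in(130,150,200,250,272): print(r,w[r,366:390].mean(1).astype(int).tolist())
for c in(280,320,365): print(c,w[104:122,c].mean(1).astype(int).tolist())
```

```text
130 [183, 183, 184, 184, 182, 183, 184, 184, 183, 179, 177, 157, 137, 193, 230, 232, 233, 234, 234, 233, 233, 233, 235, 235]
150 [192, 192, 191, 190, 189, 190, 190, 191, 188, 182, 173, 147, 186, 228, 231, 233, 234, 235, 234, 234, 234, 234, 235, 235]
200 [170, 182, 188, 193, 192, 193, 191, 187, 184, 162, 185, 225, 232, 234, 235, 235, 236, 235, 235, 236, 237, 235, 236, 235]
250 [193, 195, 196, 195, 193, 190, 186, 164, 161, 211, 233, 234, 237, 237, 236, 235, 236, 237, 236, 237, 237, 237, 237, 237]
272 [193, 192, 194, 193, 188, 185, 165, 153, 200, 231, 236, 235, 235, 236, 237, 237, 237, 236, 237, 237, 237, 238, 237, 237]
280 [121, 120, 121, 121, 121, 122, 120, 123, 118, 103, 149, 183, 185, 184, 183, 185, 183, 183]
320 [121, 120, 121, 120, 122, 121, 120, 120, 119, 106, 143, 177, 180, 179, 182, 179, 181, 182]
365 [103, 103, 102, 100, 97, 97, 102, 106, 103, 104, 147, 179, 182, 181, 181, 182, 185, 183]
```

View pics/w8c.png

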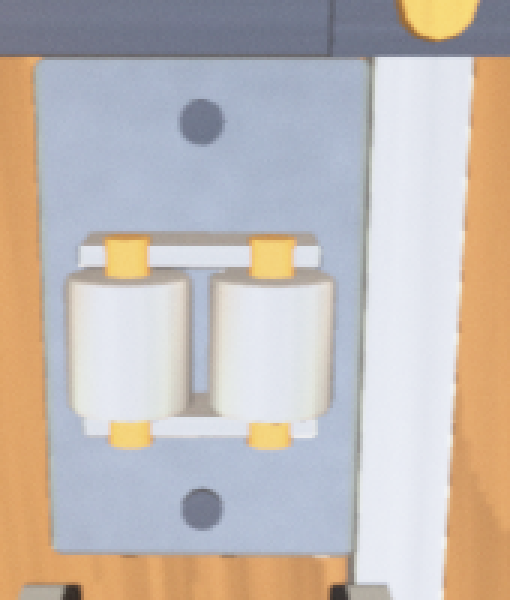

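The rest is square in the corner, with only a uniform 1–2 pixel edge line against the fence and the stop. The robot is clear and the V rest was not approached, so I hand it in.

```bash
python3 -c "
from workcell import *
print(get_state()['t'],get_state()['ft_force']);print(sign_off())"
```

```text
14.85 [ 0.12165298  0.73062528 -0.2002415 ]
the job is handed in; nothing more can be done
None
```

The grey roller rest is home in the corner of the fence, and I handed the job in at t = 14.85 s. With two open fingers low on its base, I turned it parallel to the fence and pushed it flush. I then slid it along the fence by its right end until it met the stop.

- **Contact:** the force rose to about 46 N against the fence and about 39 N against the stop, well under the 120 N wrist limit.
- **Last picture:** taken from above, it shows the rest square in the corner. Only a thin, even dark line of 1–2 pixels shows along the fence and about 1 pixel at the stop. That is the edge rounding or a gap under about 1 mm; I could not tell which and did not push it again.
- **Rollers:** none of the pictures taken along the way shows the fingers on them.
- **Other items:** the arm kept clear of the V rest, the weight and everything else. I did not re-measure their positions afterwards.
- **Robot:** at hand-in it stood clear above the bench with almost no force on the tool. No check failed. The rest met the stop about 1.7 mm earlier than I had estimated, within the 2 mm calibration error.

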